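# Pack out a glued mount under a hold-down press

### The arm

A 7-joint arm with a two-finger parallel gripper is mounted at the origin on a cart in front of the work surface, level with it; the furniture and walls round the work are solid. World frame = base frame: x ahead of the robot, y to its left, z up, the work surface at z = 0. Lengths are in m, angles in rad, forces in N, time in s.
With the tool pointing down it reaches from about 0.4 to 0.875 m from the base axis. Payload 19.3 kg.
Tool frame: the origin (TCP) lies at the very end of the fingers, on their centre line; the grasp point (between the pads) lies 19 mm behind it; z points along the fingers, y is the line along which they close (so a half turn about z gives the same grasp; the last joint's range is limited). The gripper opens to 85 mm and grips with 20 to 120 N. Pads are 22 mm wide; open, the fingers measure 114 mm over their backs; the gripper's body (76 mm by 85 mm) begins 54 mm behind the grasp point. The pads swing forward as they close: fully open they stand 13 mm farther back than shut.
Start: joints at [-1.399, 0.521, -0.036, 1.599, 0.021, 1.021, -0.113], TCP at [0.15, 0.607, 0.231] pointing down, gripper open.
Joint ranges: [-2.91, 2.91], [-0.3, 2.13], [-1.5, 1.42], [0.17, 2.43], [-1.26, 4.41], [0.16, 1.93], [-2.52, 2.52]. Speed limits (rad/s): [1.89, 1.89, 2.39, 2.39, 3.01, 3.01, 3.01].

### API

Orientations are given as [roll, pitch, yaw] about the fixed x, y, z axes, in that order (R = Rz(yaw) Ry(pitch) Rx(roll)).
In Python, from workcell import bot gives the robot as it stands. The module is installed in compiled form; this text tells all that it offers.
- The arm moves only by the tool apply_moves, never from a script. Its arguments are lists of equal length, an entry for each row: "claw": the finger opening in m, from 0 to 0.0854; "xyz": the shift along the tool's x, y, z in m, a list of three; "twist": the turn, a rotation vector about the tool's x, y, z in rad, a list of three. A call has 1 to 20 rows; each row shifts and turns the commanded pose from where the row before left it, along the tool's axes as they then stand; what a row does not reach is not made up. A row lasts 1/10 s, in which the tool goes at most 50 mm and 8.59 degrees, less where a joint would pass 70% of its speed; a pose out of reach is approached as far as the arm can. A call with a gripper value outside its range is refused whole. The fingers move at their own pace and stop on an object; "force" is the grip in N (left out, the last holds). Time passes only in rows, so rows that do not move let the fingers close. It gives the time, the measured TCP pose, the force, the opening and the grip force at its end, in the units of the state.
- bot.observe(): the state, without advancing time (a new reading comes with each control period).
- bot.grab_frame(name): name is "scene" or "top" or "wrist"; returns a dict with "img" (480x640x3 uint8, red, green, blue), "vfov" (degrees; the focal length in pixels is half the picture's height over the tangent of half this angle, whatever the lens; pixels are square), "cx", "cy" (the principal point, pixels), "view" (4x4, takes a point from world to camera coordinates). Camera axes: x right, y up, looking along -z (the intrinsics and any distortion apply to the point x, -y, -z); pixel columns grow to the right and rows downward; lengths in m; the calibration is good to about 2 mm. A picture is of the moment at which its call begins. There is no depth.
- bot.job_done(): hands the job in; it is judged then, once.
Trained networks look in the newest picture that a camera, given by its name, has taken for a name from the list of things; names that differ only in an ending like _2 or _b are one class to them, and where a whole thing is asked for, a point or a joint stands for the part that bears it (a point fixed in the world has none). Each returns a list of dicts, best first, with "score" (0 to 1); they miss things now and then, are a little off and sometimes report something else, mostly with a low value. They report only what shows in the picture. A call takes as long as a camera call. They do not tell look-alikes from the thing itself.
- bot.find_in(camera, query): "position" ([x, y, z] in m, in world coordinates, good to about 4 mm: the middle of the surface that is visible of it).
The state is a dict: "clock": time; "qpos": joint angles; "qd": joint speeds; "joint_efforts": joint torques, N m; "position": TCP position; "tool_rot": TCP orientation; "force": force on the tool from outside, world axes, zero at the start; "moment": the same for the moment, N m; "grip_width": finger opening in m; "finger_force": force on a finger pad.
Only numpy, scipy, OpenCV 4.12 (cv2) and the standard library are available. Lean on these libraries where they do the work, as an engineer would, in place of code of your own. Each camera call takes 0.05 s, during which the arm holds its last target. There are 200 camera calls.

### The job

A freshly glued mount stands under the raised hold-down press, which needs a pile 78 mm high to press on. Choose packers that together make up exactly the height missing above that mount, stack them flat, square and centred on the mount below the foot, and then swing the arm gently all the way down to level so that its sprung foot holds the stack. Do not shift the mounts, lean hard on the fresh glue or disturb the other things, and leave the packers you do not need clear of the mount.

Things in the scene. Friction and masses are not known exactly. Their poses are not given: they have to be found in the camera images.
- press_arm (a joint): Hinged steel arm with a black ball knob, on the grey pillar (84 mm wide, 135 mm tall) of a hold-down press screwed to the bench. Value in rad: 0 = arm level, on its stop (fully down); grows as the knob swings up; 1.7 to 1.8 (knob overhead) at the start. The hinge is stiff (0.5 N m of friction): it stays where it is left; some 5 N at the knob moves it.
- press_hinge (a point): Middle of the press's hinge axis, 114 mm above the bench. Its y axis is the hinge axis (level); its -x axis points from the pillar toward the work, the way the arm points when it is level; z is up. Take care: a stereotaxic frame up to 0.42 m tall stands to the left, at y above -0.12 m and x from 0.25 to 0.62 m.
- press_knob (a point): Centre of the black ball knob, 32 mm diameter, at the end of the arm, on an 11 mm shank. With the arm at angle q it is 190*cos(q) mm from the hinge axis toward the work and 190*sin(q) mm above it.
- press_foot: Black rubber foot, 36 mm diameter, on the arm, 110 mm from the hinge axis and 37 mm off the arm's centre line; origin at the centre of its underside, z along its spindle. It is sprung and gives 3 mm (1 to 4 N). With the arm level it suits a pile whose top is 78 mm above the bench (the foot then gives 1.5 mm); a pile 6 mm higher keeps the arm from coming level, one 6 mm lower is not touched.
- mount_white: Glued mount standing on the bench: aluminium foot plate 80 x 60 mm, column, and a flat white top plate 80 x 60 x 8 mm; 30 mm tall in all, 0.35 kg. Origin at the centre of its underside, x along the 80 mm side. One of the three mounts stands under the press's foot, its x axis along the arm; the other two wait at the side.
- mount_blue: Glued mount standing on the bench: aluminium foot plate 80 x 60 mm, column, and a flat blue top plate 80 x 60 x 8 mm; 36 mm tall in all, 0.35 kg. Origin at the centre of its underside, x along the 80 mm side. One of the three mounts stands under the press's foot, its x axis along the arm; the other two wait at the side.
- mount_brown: Glued mount standing on the bench: aluminium foot plate 80 x 60 mm, column, and a flat brown top plate 80 x 60 x 8 mm; 42 mm tall in all, 0.35 kg. Origin at the centre of its underside, x along the 80 mm side. One of the three mounts stands under the press's foot, its x axis along the arm; the other two wait at the side.
- packer_yellow: Flat yellow plastic packer with two screw holes and a small blank label, 70 x 50 x 12 mm, lying flat on the bench. Origin at the centre of its underside, x along the 70 mm side, z up; grip it across the 50 mm.
- packer_green: Flat green plastic packer with two screw holes and a small blank label, 70 x 50 x 18 mm, lying flat on the bench. Origin at the centre of its underside, x along the 70 mm side, z up; grip it across the 50 mm.
- packer_red: Flat red plastic packer with two screw holes and a small blank label, 70 x 50 x 24 mm, lying flat on the bench. Origin at the centre of its underside, x along the 70 mm side, z up; grip it across the 50 mm.
- packer_grey: Flat grey plastic packer with two screw holes and a small blank label, 70 x 50 x 30 mm, lying flat on the bench. Origin at the centre of its underside, x along the 70 mm side, z up; grip it across the 50 mm.
- glue_bottle: Small glue bottle standing upright, 17 x 34 x 80 mm, origin under its middle; a bystander.
- jar_of_swabs: Clear jar of cotton swabs, 80 mm diameter, 91 mm tall, origin under its middle; a bystander.
- hex_key: Bent steel hex key lying flat, 28 x 77 x 4 mm, origin under its middle; a bystander.
Things that resemble listed ones, but are neither listed nor needed, are in the scene too. What is meant by the packer_yellow is not orange or red, and is the larger of those in its own colour.

How it is judged:
At the end, for the whole second after the job is handed in: Arm level (within 0.02 rad) and still; foot presses a packer and a packer the mount (over 1 N); each packer lies flat in the stack (within 12 mm of the foot axis, within 0.2 rad of square) or over 70 mm away; mounts upright, moved under 15 mm (value of joint press_arm below 0.02 rad and velocity of joint press_arm below 0.02 rad/s and (contact force between press_foot and packer_yellow above 1 N or contact force between press_foot and packer_green above 1 N or contact force between press_foot and packer_red above 1 N or contact force between press_foot and packer_grey above 1 N) and (contact force between any of mount_white, mount_blue, mount_brown and packer_yellow above 1 N or contact force between any of mount_white, mount_blue, mount_brown and packer_green above 1 N or contact force between any of mount_white, mount_blue, mount_brown and packer_red above 1 N or contact force between any of mount_white, mount_blue, mount_brown and packer_grey above 1 N) and (horizontal distance between packer_yellow and press_foot above 0.07 m or (horizontal distance between packer_yellow and press_foot below 0.012 m and angle between packer_yellow's own z axis and vertical below 0.06 rad and angle between the x axis of packer_yellow and the x axis of press_hinge, either way round below 0.2 rad and linear speed of packer_yellow below 0.02 m/s)) and (horizontal distance between packer_green and press_foot above 0.07 m or (horizontal distance between packer_green and press_foot below 0.012 m and angle between packer_green's own z axis and vertical below 0.06 rad and angle between the x axis of packer_green and the x axis of press_hinge, either way round below 0.2 rad and linear speed of packer_green below 0.02 m/s)) and (horizontal distance between packer_red and press_foot above 0.07 m or (horizontal distance between packer_red and press_foot below 0.012 m and angle between packer_red's own z axis and vertical below 0.06 rad and angle between the x axis of packer_red and the x axis of press_hinge, either way round below 0.2 rad and linear speed of packer_red below 0.02 m/s)) and (horizontal distance between packer_grey and press_foot above 0.07 m or (horizontal distance between packer_grey and press_foot below 0.012 m and angle between packer_grey's own z axis and vertical below 0.06 rad and angle between the x axis of packer_grey and the x axis of press_hinge, either way round below 0.2 rad and linear speed of packer_grey below 0.02 m/s)) and distance of each of mount_white, mount_blue, mount_brown from where it was at the start of the episode below 0.015 m and angle between each of mount_white, mount_blue, mount_brown's own z axis and vertical below 0.06 rad); the robot touches nothing.
It fails at once if a mount is shifted or lifted by more than 20 mm (distance of any of mount_white, mount_blue, mount_brown from where it was at the start of the episode above 0.02 m).
It fails at once if the foot presses on a packer or mount with more than 25 N (contact force between press_foot and packer_yellow above 25 N or contact force between press_foot and packer_green above 25 N or contact force between press_foot and packer_red above 25 N or contact force between press_foot and packer_grey above 25 N or contact force between press_foot and mount_white above 25 N or contact force between press_foot and mount_blue above 25 N or contact force between press_foot and mount_brown above 25 N).
It fails at once if the glue bottle, jar or hex key is disturbed (moved more than 25 mm) (distance of any of glue_bottle, jar_of_swabs, hex_key from where it was at the start of the episode above 0.025 m).
It also fails if it takes over 72 s, if anything falls off the work surface, if the arm or the gripper's body presses on something with over 40 N, if the wrist force passes 120 N, or if a joint passes its speed limit or range.

## Working session

There is one attempt and no reset: what is moved stays moved. The work goes in short steps, Python scripts to look and compute and a tool call to move; the robot and the scene stay as the last step left them, time stands still between calls to the robot, and variables do not carry over. Pictures are saved under pics/ and viewed, at most 12 in all, crops included, and the job is handed in when it is done.

Besides the shell and the picture viewer there is one more tool, called as name(argument=value, ...), one argument or row to a line, values as JSON. apply_moves: Moves the arm, as the interface text tells. Its arguments: {"type":"object","properties":{"claw":{"type":"array"},"xyz":{"type":"array"},"twist":{"type":"array"},"force":{"type":"number"}},"required":["claw","xyz","twist"]}

```bash
mkdir -p pics
cat > h.py <<'E'
import numpy as np, cv2
from workcell import bot
def snap(cam,fn):
    f=bot.grab_frame(cam); cv2.imwrite('pics/'+fn,f['img'][:,:,::-1]); return f
def foc(f): return f['img'].shape[0]/2/np.tan(np.radians(f['vfov'])/2)
def proj(f,p):
    c=f['view']@np.append(p,1); F=foc(f); return np.array([f['cx']+F*c[0]/-c[2], f['cy']-F*c[1]/-c[2]])
def unproj(f,u,v,z):
    F=foc(f); d=np.array([(u-f['cx'])/F,-(v-f['cy'])/F,-1]); R=f['view'][:3,:3]; t=f['view'][:3,3]
    o=-R.T@t; d=R.T@d; return o+d*(z-o[2])/d[2]
E
python3 - <<'E'
from h import *
for c in ('top','scene'):
    f=snap(c,c+'1.png'); print(c,f['vfov'],f['cx'],f['cy'],[k for k in f if k not in('img','view')],np.linalg.inv(f['view'])[:3,3].round(3))
    for q in ['press_arm','press_hinge','press_knob','press_foot','mount_white','mount_blue','mount_brown','packer_yellow','packer_green','packer_red','packer_grey','glue_bottle','jar_of_swabs','hex_key']:
        try: print(q,[(np.round(r['position'],3).tolist(),round(r['score'],2),proj(f,r['position']).round().astype(int).tolist()) for r in bot.find_in(c,q)[:3]])
        except Exception as e: print(q,e)
print(bot.observe())
E
```

```text
top 48.652265945770566 318.6087119161151 234.42936994440916 ['vfov', 'cx', 'cy'] [ 0.251 -0.157  1.277]
press_arm [([0.619, -0.298, 0.239], 0.77, [398, 157])]
press_hinge [([0.6, -0.296, 0.112], 0.74, [390, 184])]
press_knob [([0.62, -0.294, 0.239], 0.94, [396, 156])]
press_foot [([0.598, -0.287, 0.236], 0.67, [393, 167])]
mount_white [([0.681, -0.394, 0.03], 0.92, [426, 162]), ([0.371, -0.307, 0.018], 0.57, [392, 288])]
mount_blue [([0.507, -0.24, 0.04], 0.58, [364, 230]), ([0.621, -0.486, 0.038], 0.25, [465, 184])]
mount_brown [([0.624, -0.486, 0.042], 0.55, [466, 183])]
packer_yellow [([0.725, 0.106, 0.012], 0.94, [225, 147]), ([0.308, 0.23, 0.008], 0.9, [166, 314]), ([0.373, -0.201, 0.012], 0.88, [347, 287])]
packer_green [([0.371, -0.308, 0.021], 0.84, [392, 288])]
packer_red [([0.517, -0.39, 0.021], 0.61, [425, 228])]
packer_grey [([0.426, -0.387, 0.034], 0.69, [426, 264]), ([0.505, -0.24, 0.036], 0.23, [363, 231])]
glue_bottle [([0.514, -0.391, 0.02], 0.34, [426, 229])]
jar_of_swabs [([0.696, -0.047, 0.06], 0.64, [284, 152])]
hex_key [([0.621, -0.485, 0.042], 0.71, [465, 184])
[... 1179 characters left out ...]
 array([-1.39918335,  0.52141727, -0.03628357,  1.59947911,  0.02118899,
        1.02109538, -0.11277833]), 'qd': array([-7.71514098e-05, -5.64539684e-04,  7.04399080e-04,  8.66830531e-04,
        6.86449945e-04,  3.20426419e-04,  6.63899414e-04]), 'joint_efforts': array([-4.09492477e-04, -9.26836896e+01,  1.97832964e+00, -3.70254385e+01,
        1.80827477e-02,  1.90733655e-03,  1.51266596e-05]), 'position': array([0.14969443, 0.6068117 , 0.23128769]), 'tool_rot': array([-3.14157765e+00, -1.62494106e-06,  2.89973805e+00]), 'force': array([ 0.73656501, -1.16577604,  0.06920506]), 'moment': array([ 0.01407097, -0.01537696, -0.00838784]), 'finger_force': 0.0, 'grip_width': 0.08533348926267265}
```

View pics/top1.png

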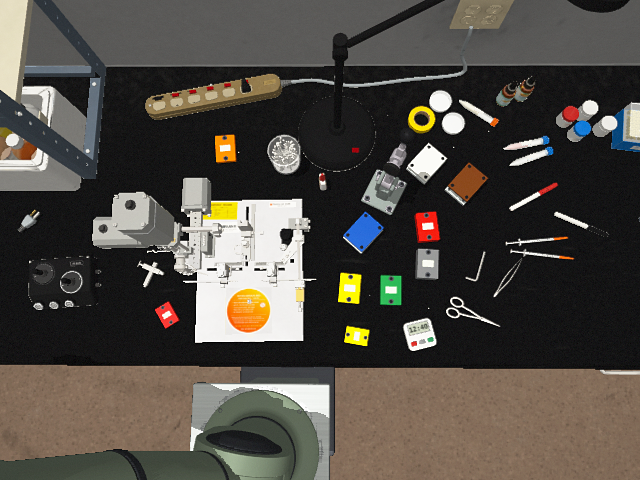

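View pics/scene1.png

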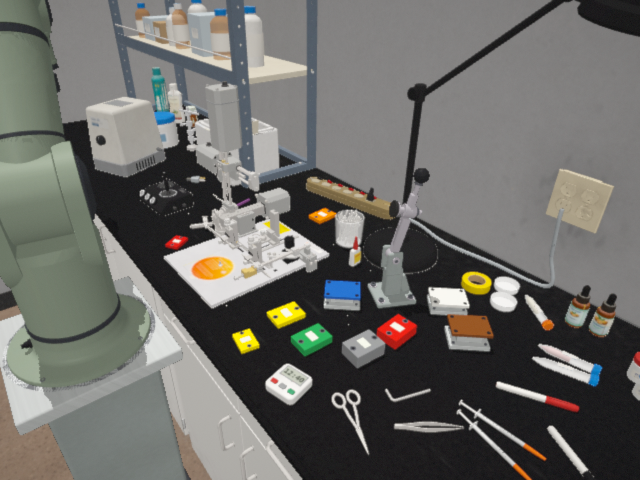

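The top view shows the blue mount under the press at (363,231). Missing height is 78−36 = 42 mm, so I'll use green (18) and red (24). The packers are at green (391,290), red (427,227), yellow (349,288) and grey (427,264). The orange, small yellow and small red pieces are look-alikes.

```bash
cat >> h.py <<'E'
def seg(f,u0,v0,cond,zt,r=45):
    img=f['img'].astype(int); m=cond(img[...,0],img[...,1],img[...,2]).astype(np.uint8)
    k=np.zeros_like(m); cv2.circle(k,(int(u0),int(v0)),r,1,-1); m=cv2.morphologyEx(m*k,cv2.MORPH_CLOSE,np.ones((5,5)))
    m=cv2.morphologyEx(m,cv2.MORPH_OPEN,np.ones((3,3)))
    cs,_=cv2.findContours(m,cv2.RETR_EXTERNAL,cv2.CHAIN_APPROX_NONE); c=max(cs,key=cv2.contourArea)
    h=cv2.convexHull(c)[:,0,:]
    P=np.array([unproj(f,a,b,zt)[:2] for a,b in h])
    (ctr,(w,hh),a)=cv2.minAreaRect((P*1000).astype(np.float32)); a=np.radians(a)
    if hh>w: w,hh,a=hh,w,a+np.pi/2
    a=(a+np.pi/2)%np.pi-np.pi/2
    return np.round(np.array(ctr)/1000,4),round(w),round(hh),round(a,3)
COL=dict(green=lambda r,g,b:(g>r*1.6)&(g>b*1.5)&(g>60),red=lambda r,g,b:(r>g*2)&(r>b*2)&(r>90),
 blue=lambda r,g,b:(b>r*1.6)&(b>g*1.3)&(b>90),brown=lambda r,g,b:(r>g*1.4)&(g>b*1.2)&(r>70),white=lambda r,g,b:(r>170)&(g>170)&(b>170))
E
python3 - <<'E'
from h import *
f=bot.grab_frame('top')
for n,u,v,z in [('green',391,290,.018),('red',427,227,.024),('blue',363,231,.036),('brown',466,183,.042)]:
    print(n,seg(f,u,v,COL[n],z,35))
g=f['img'][135:255,325:495]; cv2.imwrite('pics/crop.png',cv2.resize(g[:,:,::-1],None,fx=4.5,fy=4.5,interpolation=cv2.INTER_CUBIC))
E
```

```text
green (array([ 0.3685, -0.3037]), 69, 50, np.float64(-0.015))
red (array([ 0.5197, -0.3929]), 73, 55, np.float64(0.097))
blue (array([ 0.5056, -0.2393]), 80, 60, np.float64(-0.737))
brown (array([ 0.6272, -0.4903]), 81, 60, np.float64(-0.738))
```

View pics/crop.png

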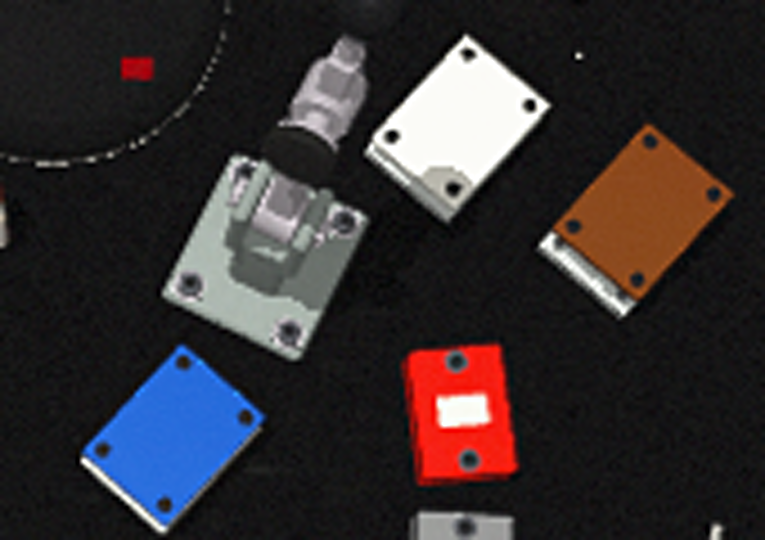

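The crop shows the base plate turned about −0.45 rad, while the mounts are at about −0.74. The arm heading needs a closer look from the wrist camera. First I'll go over the frame.

apply_moves(
  claw=[0.085, 0.085, 0.085, 0.085, 0.085, 0.085, 0.085],
  xyz=[
    [0, -0.018, -0.046],
    [0, -0.018, -0.046],
    [0, -0.018, -0.046],
    [0, -0.018, -0.046],
    [0, -0.018, -0.046],
    [0, -0.018, -0.046],
    [0, -0.018, -0.046],
  ],
  twist=[
    [0, 0, 0],
    [0, 0, 0],
    [0, 0, 0],
    [0, 0, 0],
    [0, 0, 0],
    [0, 0, 0],
    [0, 0, 0],
  ],
)

```text
clock: 2.25
position: [0.1193, 0.4832, 0.5554]
tool_rot: [3.141, -0.0, 2.9]
force: [-0.1, 0.7, 0.9]
grip_width: 0.0852
finger_force: 0.0
```

apply_moves(
  claw=[0.085, 0.085, 0.085, 0.085, 0.085, 0.085, 0.085, 0.085, 0.085, 0.085, 0.085, 0.085, 0.085, 0.085, 0.085, 0.085, 0.085, 0.085, 0.085, 0.085],
  xyz=[
    [-0.047, 0, 0],
    [-0.047, 0, 0],
    [-0.047, 0, 0],
    [-0.047, 0, 0],
    [-0.047, 0, 0],
    [-0.047, 0, 0],
    [-0.047, 0, 0],
    [-0.047, 0, 0],
    [-0.047, 0, 0],
    [-0.047, 0, 0],
    [-0.047, 0, 0],
    [-0.047, 0, 0],
    [-0.047, 0, 0],
    [-0.047, 0, 0],
    [-0.047, 0, 0],
    [-0.047, 0, 0],
    [-0.047, 0, 0],
    [-0.047, 0, 0],
    [-0.047, 0, 0],
    [-0.047, 0, 0],
  ],
  twist=[
    [0, 0, 0.095],
    [0, 0, 0.095],
    [0, 0, 0.095],
    [0, 0, 0.095],
    [0, 0, 0.095],
    [0, 0, 0.095],
    [0, 0, 0.095],
    [0, 0, 0.095],
    [0, 0, 0.095],
    [0, 0, 0.095],
    [0, 0, 0.095],
    [0, 0, 0.095],
    [0, 0, 0.095],
    [0, 0, 0.095],
    [0, 0, 0.095],
    [0, 0, 0.095],
    [0, 0, 0.095],
    [0, 0, 0.095],
    [0, 0, 0.095],
    [0, 0, 0.095],
  ],
)

```text
clock: 4.25
position: [0.4517, -0.2502, 0.5533]
tool_rot: [3.142, 0.0, 0.996]
force: [0.7, -0.4, -0.6]
grip_width: 0.0848
finger_force: 0.0
```

Run:
```python
from h import *
f=snap('wrist','w1.png'); print(f['vfov'],np.linalg.inv(f['view'])[:3,3].round(3))
for n,p,z in [('green',(.3685,-.3037),.018),('red',(.5197,-.3929),.024),('blue',(.5056,-.2393),.036)]:
    u=proj(f,[*p,z]); print(n,u.round())
    try: print(seg(f,*u,COL[n],z,70))
    except Exception as e: print(e)
for q in ('press_hinge','press_knob','press_foot'): print(q,[(np.round(r['position'],3).tolist(),round(r['score'],2)) for r in bot.find_in('wrist',q)[:2]])
```

```text
65.57148225274838 [ 0.489 -0.192  0.695]
green [296. 222.]
(array([ 0.3689, -0.3023]), 71, 52, np.float64(-0.023))
red [391. 219.]
(array([ 0.5206, -0.3911]), 71, 55, np.float64(0.096))
blue [341. 152.]
(array([ 0.5058, -0.2385]), 81, 60, np.float64(-0.739))
press_hinge [([0.606, -0.291, 0.142], 0.72)]
press_knob [([0.626, -0.3, 0.243], 0.66)]
press_foot [([0.597, -0.286, 0.235], 0.66)]
```

View pics/w1.png

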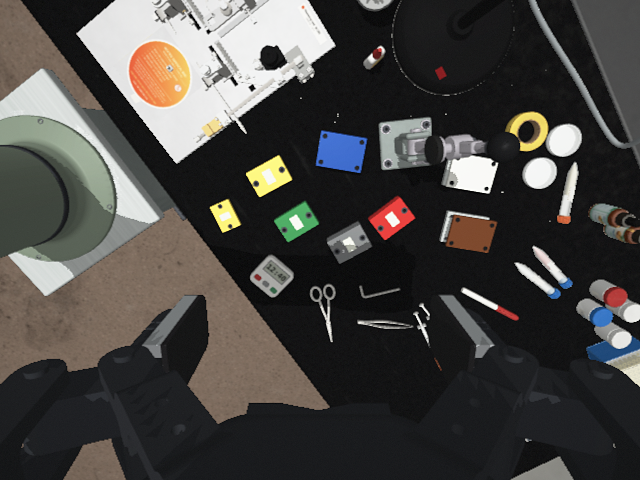

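The wrist view shows green (296,221), red (391,218), blue mount (341,151), press base (406,145) and knob (503,147). Triangulating the press next.

Run:
```python
from h import *
W=bot.grab_frame('wrist');T=bot.grab_frame('top');S=bot.grab_frame('scene')
from scipy.optimize import least_squares
def tri(obs):
    s=least_squares(lambda p:np.concatenate([proj(f,p)-o for f,o in obs]),[.6,-.3,.2]); return s.x.round(4),s.fun.round(1)
print('knob',tri([(W,(503,147)),(S,(421,175))]))
print('knob3',tri([(W,(503,147)),(S,(421,175)),(T,(406,137))]))
# blob circle refine of the knob in scene
for F,c in((S,(421,175)),(W,(503,147))):
    g=cv2.cvtColor(F['img'],cv2.COLOR_RGB2GRAY); x,y=c; p=cv2.resize(g[y-25:y+25,x-25:x+25],None,fx=4,fy=4)
    print(cv2.HoughCircles(p,cv2.HOUGH_GRADIENT,1,50,param1=60,param2=12,minRadius=20,maxRadius=70))
for z in (0.006,0.012):
    C=np.array([unproj(W,u,v,z)[:2] for u,v in[(379,122),(431,118),(434,165),(382,171)]])
    r=cv2.minAreaRect((C*1000).astype(np.float32)); print(z,r,C.round(3).tolist())
    C=np.array([unproj(T,325+u/4.5,135+v/4.5,z)[:2] for u,v in[(235,155),(368,215),(298,358),(163,293)]])
    r=cv2.minAreaRect((C*1000).astype(np.float32)); print(z,r)
g=W['img'][85:205,300:540]; cv2.imwrite('pics/w1c.png',cv2.resize(g[:,:,::-1],None,fx=3.3,fy=3.3,interpolation=cv2.INTER_CUBIC))
```

```text
knob (array([ 0.643 , -0.3068,  0.2986]), array([ 0.2,  0.1, -0.4,  0.2]))
knob3 (array([ 0.6423, -0.3068,  0.2985]), array([-0.4,  0.4, -0.6,  0.3,  0. , -1.8]))
[[[101.5 107.5  36. ]
  [ 97.5 163.5  21. ]]]
[[[105.5 104.5  62.3]
  [199.5  50.5  39.7]
  [ 27.5 185.5  40. ]
  [  5.5  99.5  20.5]]]
0.006 ((613.8115234375, -292.9322509765625), (86.18113708496094, 94.86468505859375), 63.255470275878906) [[0.591, -0.233], [0.671, -0.277], [0.637, -0.352], [0.552, -0.31]]
0.006 ((611.8075561523438, -293.558349609375), (81.75516510009766, 90.4659652709961), 63.73490524291992)
0.012 ((612.6078491210938, -291.6374206542969), (85.42900848388672, 94.04109954833984), 63.64324188232422) [[0.59, -0.233], [0.67, -0.276], [0.636, -0.351], [0.552, -0.309]]
0.012 ((610.1051635742188, -292.91534423828125), (81.36929321289062, 90.03894805908203), 63.73490524291992)
```

View pics/w1c.png

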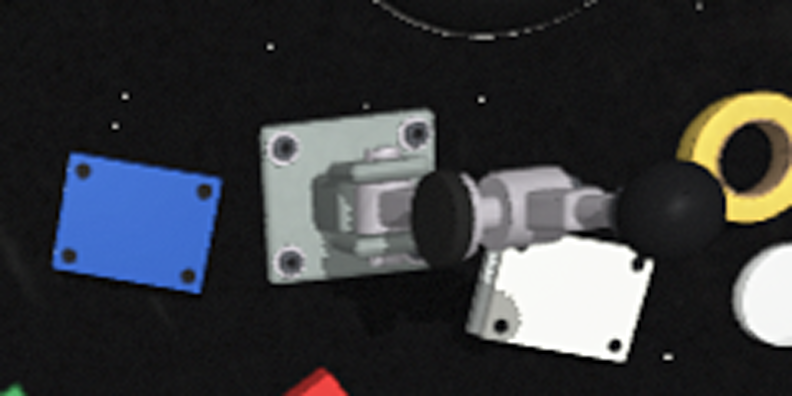

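apply_moves(
  claw=[0.085, 0.085, 0.085, 0.085, 0.085, 0.085, 0.085, 0.085, 0.085, 0.085, 0.085, 0.085, 0.085],
  xyz=[
    [0, 0, 0.045],
    [0, 0, 0.045],
    [0, 0, 0.045],
    [0, 0, 0.045],
    [0, 0, 0.045],
    [0, 0, 0.045],
    [0, 0, 0.045],
    [-0.028, 0.018, 0.035],
    [-0.028, 0.018, 0.035],
    [-0.027, 0.018, 0.035],
    [0, 0, 0.035],
    [0, 0, 0],
    [0, 0, 0],
  ],
  twist=[
    [0, 0, 0.145],
    [0, 0, 0.145],
    [0, 0, 0.145],
    [0, 0, 0.145],
    [0, 0, 0.145],
    [0, 0, 0.145],
    [0, 0, 0.146],
    [0, 0, 0],
    [0, 0, 0],
    [0, 0, 0],
    [0, 0, 0],
    [0, 0, 0],
    [0, 0, 0],
  ],
)

```text
clock: 5.9
position: [0.3693, -0.3009, 0.0988]
tool_rot: [-3.141, 0.001, -0.015]
force: [-0.0, 0.1, 0.3]
grip_width: 0.0851
finger_force: 0.0
```

apply_moves(
  claw=[0.085, 0.085, 0.085, 0.085, 0.05, 0.04, 0.04, 0.04, 0.04, 0.04],
  xyz=[
    [-0.001, 0.002, 0.04],
    [0, 0, 0.035],
    [0, 0, 0.02],
    [0, 0, 0],
    [0, 0, 0],
    [0, 0, 0],
    [0, 0, 0],
    [0, 0, 0],
    [0, 0, 0],
    [0, 0, 0],
  ],
  twist=[
    [0, 0, 0],
    [0, 0, 0],
    [0, 0, 0],
    [0, 0, 0],
    [0, 0, 0],
    [0, 0, 0],
    [0, 0, 0],
    [0, 0, 0],
    [0, 0, 0],
    [0, 0, 0],
  ],
  force=40,
)

```text
clock: 6.9
position: [0.3688, -0.3035, 0.0049]
tool_rot: [3.141, -0.003, -0.016]
force: [-0.1, 3.0, 17.2]
grip_width: 0.0488
finger_force: 38.3
```

apply_moves(
  claw=[0.058, 0.058, 0.058, 0.04, 0.04, 0.04, 0.04],
  xyz=[
    [0, 0, 0],
    [0, 0, 0],
    [0, 0, -0.004],
    [0, 0, 0],
    [0, 0, 0],
    [0, 0, 0],
    [0, 0, 0],
  ],
  twist=[
    [0, 0, 0],
    [0, 0, 0],
    [0, 0, 0],
    [0, 0, 0],
    [0, 0, 0],
    [0, 0, 0],
    [0, 0, 0],
  ],
)

```text
clock: 7.6
position: [0.3679, -0.3034, 0.0082]
tool_rot: [3.141, -0.001, -0.016]
force: [-2.3, 3.5, 23.0]
grip_width: 0.0493
finger_force: 37.4
```

apply_moves(
  claw=[0.04, 0.04, 0.04, 0.04, 0.04, 0.04, 0.04, 0.04, 0.04],
  xyz=[
    [0, 0, -0.02],
    [0, 0, -0.035],
    [0, 0, -0.04],
    [0, 0, -0.01],
    [0.024, -0.03, 0],
    [0.024, -0.03, 0],
    [0.024, -0.03, 0],
    [0.023, -0.029, 0],
    [0, 0, 0],
  ],
  twist=[
    [0, 0, 0],
    [0, 0, 0.15],
    [0, 0, 0.15],
    [0, 0, 0.15],
    [0, 0, 0],
    [0, 0, 0],
    [0, 0, 0],
    [0, 0, 0],
    [0, 0, 0],
  ],
)

```text
clock: 8.5
position: [0.51, -0.2365, 0.1118]
tool_rot: [-3.141, -0.001, -0.46]
force: [-2.3, -1.0, -0.8]
grip_width: 0.0487
finger_force: 43.9
```

Run:
```python
from h import *
s=bot.observe(); print(s['position'],s['tool_rot'],s['force'],s['grip_width'],s['finger_force'])
f=snap('wrist','w2.png'); zt=s['position'][2]-.008+.018
for n,z in(('green',zt),('blue',.036)):
    u=proj(f,[.507,-.24,z]); print(n,u.round())
    try: print(seg(f,*u,COL[n],z,230))
    except Exception as e: print(e)
```

```text
[ 0.51001992 -0.2365077   0.1118373 ] [-3.14084984e+00 -5.31368114e-04 -4.60246500e-01] [-2.34149782 -0.96616451 -0.81208216] 0.04870945386718411 43.93152058124542
green [332. 316.]
(array([ 0.5128, -0.2366]), 72, 49, np.float64(-0.463))
blue [327. 250.]
(array([ 0.5274, -0.2579]), 59, 25, np.float64(0.859))
```

View pics/w2.png

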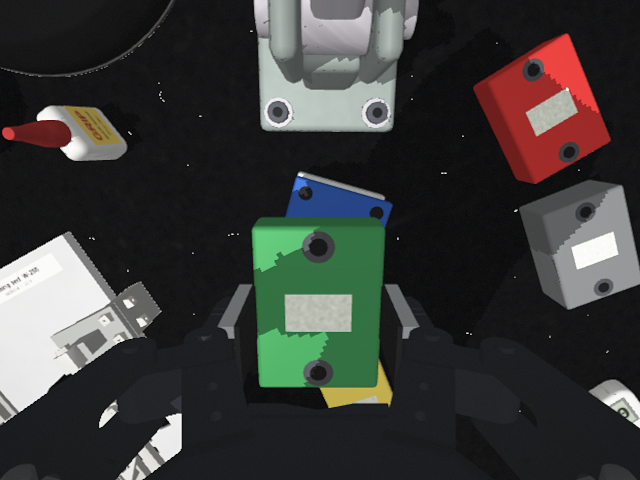

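Green is held square to the press, with the blue mount just below. Small correction, then lower.

apply_moves(
  claw=[0.04, 0.04, 0.04, 0.04, 0.04],
  xyz=[
    [-0.004, 0.006, 0.03],
    [0, 0, 0.025],
    [0, 0, 0.01],
    [0, 0, 0.001],
    [0, 0, 0],
  ],
  twist=[
    [0, 0, 0],
    [0, 0, 0],
    [0, 0, 0],
    [0, 0, 0],
    [0, 0, 0],
  ],
)

```text
clock: 9.05
position: [0.4998, -0.2437, 0.0471]
tool_rot: [3.141, -0.001, -0.467]
force: [0.1, -0.1, -1.4]
grip_width: 0.0486
finger_force: 43.9
```

apply_moves(
  claw=[0.04, 0.04],
  xyz=[
    [0, 0, 0.001],
    [0, 0, 0],
  ],
  twist=[
    [0, 0, 0],
    [0, 0, 0],
  ],
)

```text
clock: 9.25
position: [0.5001, -0.2433, 0.046]
tool_rot: [-3.141, -0.001, -0.466]
force: [0.1, -0.2, -0.7]
grip_width: 0.0485
finger_force: 43.9
```

apply_moves(
  claw=[0.04, 0.04, 0.04, 0.04],
  xyz=[
    [0.0025, -0.005, 0],
    [0, 0, 0],
    [0, 0, 0.0015],
    [0, 0, 0],
  ],
  twist=[
    [0, 0, 0],
    [0, 0, 0],
    [0, 0, 0],
    [0, 0, 0],
  ],
)

```text
clock: 9.65
position: [0.5047, -0.2396, 0.0443]
tool_rot: [-3.141, -0.001, -0.466]
force: [-0.6, 4.2, 11.9]
grip_width: 0.0488
finger_force: 45.2
```

apply_moves(
  claw=[0.06, 0.07, 0.075, 0.08, 0.08, 0.08, 0.08, 0.08, 0.08, 0.08, 0.08, 0.08, 0.08],
  xyz=[
    [0, 0, 0],
    [0, 0, 0],
    [0, 0, 0],
    [0, 0, -0.03],
    [0, 0, -0.04],
    [0, 0, -0.03],
    [-0.015, 0, 0],
    [-0.01, 0.03, 0],
    [0, 0.04, 0],
    [0.01, 0.04, 0],
    [0.016, 0.045, 0],
    [0, 0, 0],
    [0, 0, 0],
  ],
  twist=[
    [0, 0, 0],
    [0, 0, 0],
    [0, 0, 0],
    [0, 0, 0],
    [0, 0, -0.141],
    [0, 0, -0.141],
    [0, 0, -0.141],
    [0, 0, -0.14],
    [0, 0, 0],
    [0, 0, 0],
    [0, 0, 0],
    [0, 0, 0],
    [0, 0, 0],
  ],
)

```text
clock: 10.95
position: [0.5155, -0.3894, 0.1432]
tool_rot: [3.142, 0.001, 0.095]
force: [0.5, 0.2, 0.2]
grip_width: 0.0796
finger_force: 0.0
```

Run:
```python
from h import *
s=bot.observe(); print(s['position'],s['tool_rot'])
f=snap('wrist','w3.png'); t=bot.grab_frame('top')
print(proj(f,[.521,-.3935,.024]),seg(f,*proj(f,[.521,-.3935,.024]),COL['red'],.024,200))
print('stacked green',seg(t,*proj(t,[.507,-.24,.054]),COL['green'],.054,40), 'red', seg(t,427,227,COL['red'],.024,35))
```

```text
[ 0.51547341 -0.38939178  0.14321091] [3.14157378e+00 9.84570656e-04 9.52905267e-02]
[325.68619567 224.31176149] (array([ 0.5229, -0.3935]), 71, 50, np.float64(0.094))Traceback (most recent call last):
  File "<stdin>", line 5, in <module>
  File "h.py", line 15, in seg
    cs,_=cv2.findContours(m,cv2.RETR_EXTERNAL,cv2.CHAIN_APPROX_NONE); c=max(cs,key=cv2.contourArea)
                                                                        ~~~^^^^^^^^^^^^^^^^^^^^^^^^
ValueError: max() iterable argument is empty
```

View pics/w3.png

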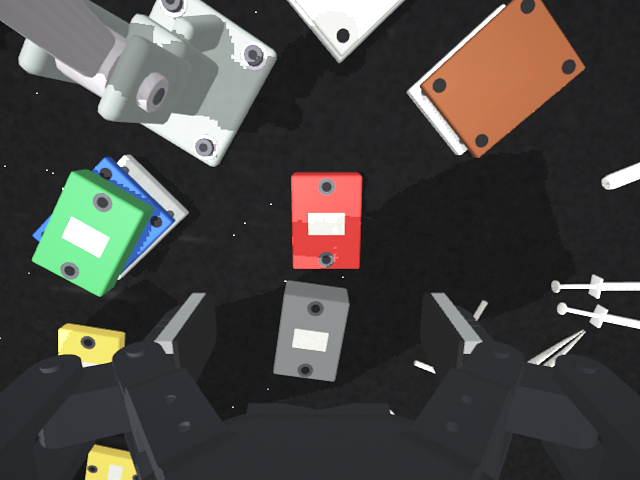

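Red lies square below at (326,221), and green sits on the blue mount at (92,232). Grasping red.

apply_moves(
  claw=[0.08, 0.08, 0.08, 0.08, 0.08, 0.04, 0.04, 0.04, 0.04, 0.04, 0.04],
  xyz=[
    [0.0065, 0.0045, 0.03],
    [0, 0, 0.04],
    [0, 0, 0.04],
    [0, 0, 0.022],
    [0, 0, 0],
    [0, 0, 0],
    [0, 0, 0],
    [0, 0, 0],
    [0, 0, 0],
    [0, 0, 0],
    [0, 0, 0],
  ],
  twist=[
    [0, 0, 0],
    [0, 0, 0],
    [0, 0, 0],
    [0, 0, 0],
    [0, 0, 0],
    [0, 0, 0],
    [0, 0, 0],
    [0, 0, 0],
    [0, 0, 0],
    [0, 0, 0],
    [0, 0, 0],
  ],
)

```text
clock: 12.15
position: [0.5239, -0.3927, 0.0139]
tool_rot: [3.14, -0.002, 0.097]
force: [-0.7, 1.6, 8.0]
grip_width: 0.0485
finger_force: 40.6
```

Run:
```python
from h import *
t=bot.grab_frame('top'); u=proj(t,[.507,-.24,.054]); print(u, t['img'][int(u[1])-8:int(u[1])+9:8,int(u[0])-8:int(u[0])+9:8].tolist())
im=cv2.imread('pics/w3.png')[:,:,::-1]
```

```text
[364.022199   228.86093722] [[[142, 156, 131], [138, 154, 130], [138, 156, 129]], [[128, 142, 119], [128, 143, 121], [124, 138, 116]], [[101, 110, 93], [102, 115, 96], [94, 105, 88]]]
```

apply_moves(
  claw=[0.04, 0.04, 0.04, 0.04, 0.04, 0.04, 0.04, 0.04, 0.04, 0.04, 0.04, 0.04, 0.04],
  xyz=[
    [0, 0, -0.02],
    [0, 0, -0.04],
    [0, 0, -0.04],
    [0, 0, -0.02],
    [0, 0, 0],
    [-0.042, 0, 0],
    [-0.041, 0, 0],
    [0, -0.03, 0],
    [0, -0.04, 0],
    [0, -0.035, 0],
    [0, -0.024, 0],
    [0, 0, 0.02],
    [0, 0, 0],
  ],
  twist=[
    [0, 0, 0],
    [0, 0, 0.141],
    [0, 0, 0.141],
    [0, 0, 0.141],
    [0, 0, 0.14],
    [0, 0, 0],
    [0, 0, 0],
    [0, 0, 0],
    [0, 0, 0],
    [0, 0, 0],
    [0, 0, 0],
    [0, 0, 0],
    [0, 0, 0],
  ],
)

```text
clock: 13.5
position: [0.5069, -0.2385, 0.1114]
tool_rot: [-3.141, 0.001, -0.465]
force: [-1.0, -0.4, -0.9]
grip_width: 0.049
finger_force: 42.7
```

Run:
```python
from h import *
s=bot.observe(); print(s['position'],s['tool_rot'],s['force'],s['finger_force'])
f=bot.grab_frame('wrist'); z=s['position'][2]-.0139+.024
print(seg(f,*proj(f,[.507,-.24,z]),COL['red'],z,150))
```

```text
[ 0.50689269 -0.23849096  0.11139959] [-3.14086997e+00  8.74657173e-04 -4.64568367e-01] [-1.01830713 -0.41642229 -0.93685802] 42.66510307788849
(array([ 0.5074, -0.2375]), 73, 49, np.float64(-0.465))
```

apply_moves(
  claw=[0.04, 0.04, 0.04, 0.04, 0.04],
  xyz=[
    [0.001, 0.002, 0.02],
    [0, 0, 0.015],
    [0, 0, 0.005],
    [0, 0, 0.0015],
    [0, 0, 0],
  ],
  twist=[
    [0, 0, 0],
    [0, 0, 0],
    [0, 0, 0],
    [0, 0, 0],
    [0, 0, 0],
  ],
)

```text
clock: 14.05
position: [0.5069, -0.2424, 0.0707]
tool_rot: [3.142, -0.0, -0.467]
force: [-0.1, -0.2, -0.1]
grip_width: 0.0484
finger_force: 42.7
```

apply_moves(
  claw=[0.04, 0.04],
  xyz=[
    [0, 0, 0.0015],
    [0, 0, 0],
  ],
  twist=[
    [0, 0, 0],
    [0, 0, 0],
  ],
)

```text
clock: 14.25
position: [0.5071, -0.2421, 0.0691]
tool_rot: [-3.142, -0.0, -0.466]
force: [0.5, 1.2, -1.3]
grip_width: 0.0486
finger_force: 42.7
```

apply_moves(
  claw=[0.04, 0.04],
  xyz=[
    [0, 0, 0.0015],
    [0, 0, 0],
  ],
  twist=[
    [0, 0, 0],
    [0, 0, 0],
  ],
)

```text
clock: 14.45
position: [0.5071, -0.2421, 0.0679]
tool_rot: [-3.141, -0.001, -0.466]
force: [-1.9, 2.0, 9.3]
grip_width: 0.049
finger_force: 43.8
```

apply_moves(
  claw=[0.06, 0.07, 0.075, 0.075, 0.075, 0.075, 0.075, 0.075, 0.075, 0.075, 0.075, 0.075, 0.075, 0.075],
  xyz=[
    [0, 0, 0],
    [0, 0, 0],
    [0, 0, 0],
    [0, 0, -0.03],
    [0, 0, -0.045],
    [0, 0, -0.045],
    [0, 0, -0.045],
    [0, 0, -0.045],
    [0, 0, -0.045],
    [0, 0, -0.04],
    [0.03, 0, 0],
    [0.03, 0, 0],
    [0, 0, 0],
    [0, 0, 0],
  ],
  twist=[
    [0, 0, 0],
    [0, 0, 0],
    [0, 0, 0],
    [0, 0, 0],
    [0, 0, 0],
    [0, 0, 0],
    [0, 0, 0],
    [0, 0, 0],
    [0, 0, 0],
    [0, 0, 0],
    [0, 0, 0],
    [0, 0, 0],
    [0, 0, 0],
    [0, 0, 0],
  ],
)

```text
clock: 15.85
position: [0.5602, -0.2695, 0.3619]
tool_rot: [3.141, 0.001, -0.467]
force: [-0.8, 0.6, -0.1]
grip_width: 0.0748
finger_force: 0.0
```

Run:
```python
from h import *
s=bot.observe(); print(s['position'],s['tool_rot'])
f=snap('wrist','w4.png'); print(proj(f,[.6425,-.307,.2985]),proj(f,[.507,-.24,.078]),np.linalg.inv(f['view'])[:3,3].round(3))
try: print(seg(f,*proj(f,[.507,-.24,.078]),COL['red'],.078,110))
except Exception as e: print(e)
```

```text
[ 0.56016867 -0.26949565  0.36186143] [ 3.14077059e+00  7.71940137e-04 -4.67054269e-01]
[312.5875304   87.40667874] [316.56415676 245.30795657] [ 0.621 -0.299  0.504]
(array([ 0.5067, -0.2409]), 74, 50, np.float64(-0.464))
```

View pics/w4.png

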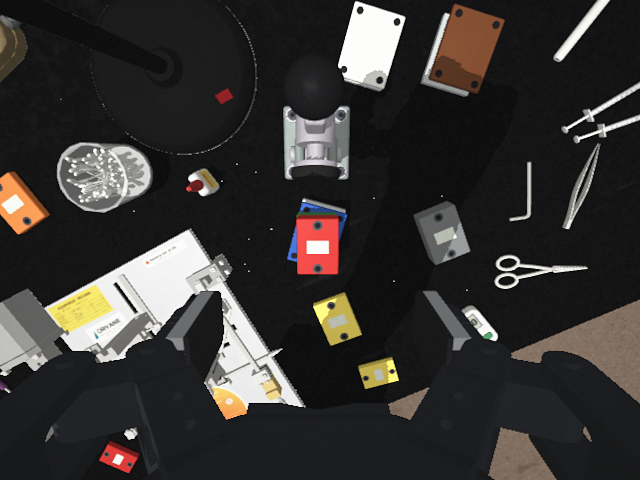

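Stack is square and centred (red at (317,246), in line with the press base). The knob at (313,87) matches my estimate, so I'll grip it.

apply_moves(
  claw=[0.075, 0.075, 0.075, 0.075, 0.075, 0.075, 0.028, 0.028, 0.028, 0.028, 0.028, 0.028, 0.028],
  xyz=[
    [0.03, -0.001, 0],
    [0.03, -0.001, 0],
    [0.03, -0.0015, 0],
    [0, 0, 0.03],
    [0, 0, 0.03],
    [0, 0, 0.02],
    [0, 0, 0],
    [0, 0, 0],
    [0, 0, 0],
    [0, 0, 0],
    [0, 0, 0],
    [0, 0, 0],
    [0, 0, 0],
  ],
  twist=[
    [0, 0, 0],
    [0, 0, 0],
    [0, 0, 0],
    [0, 0, 0],
    [0, 0, 0],
    [0, 0, 0],
    [0, 0, 0],
    [0, 0, 0],
    [0, 0, 0],
    [0, 0, 0],
    [0, 0, 0],
    [0, 0, 0],
    [0, 0, 0],
  ],
  force=25,
)

```text
clock: 17.2
position: [0.6419, -0.3083, 0.2845]
tool_rot: [3.139, -0.003, -0.468]
force: [-2.7, -6.8, 3.8]
grip_width: 0.03
finger_force: 25.6
```

apply_moves(
  claw=[0.04, 0.045, 0.045, 0.025, 0.025, 0.025, 0.025],
  xyz=[
    [0, 0, 0],
    [0, 0, 0.007],
    [0, 0, 0],
    [0, 0, 0],
    [0, 0, 0],
    [0, 0, 0],
    [0, 0, 0],
  ],
  twist=[
    [0, 0, 0],
    [0, 0, 0],
    [0, 0, 0],
    [0, 0, 0],
    [0, 0, 0],
    [0, 0, 0],
    [0, 0, 0],
  ],
)

```text
clock: 17.9
position: [0.6415, -0.3082, 0.2757]
tool_rot: [3.139, -0.0, -0.468]
force: [-4.4, -8.3, -0.1]
grip_width: 0.0302
finger_force: 26.1
```

apply_moves(
  claw=[0.025, 0.025, 0.025, 0.025, 0.025, 0.025, 0.025, 0.025, 0.025],
  xyz=[
    [-0.0187, 0, -0.0032],
    [-0.0189, 0, -0.0013],
    [-0.019, 0, 0.0006],
    [-0.0188, 0, 0.0025],
    [-0.0185, 0, 0.0044],
    [-0.018, 0, 0.0062],
    [-0.0173, 0, 0.0079],
    [-0.0164, 0, 0.0096],
    [0, 0, 0],
  ],
  twist=[
    [0, 0, 0],
    [0, 0, 0],
    [0, 0, 0],
    [0, 0, 0],
    [0, 0, 0],
    [0, 0, 0],
    [0, 0, 0],
    [0, 0, 0],
    [0, 0, 0],
  ],
)

```text
clock: 18.8
position: [0.5098, -0.2416, 0.2483]
tool_rot: [3.14, 0.001, -0.468]
force: [-9.4, -10.4, 0.9]
grip_width: 0.0303
finger_force: 28.2
```

apply_moves(
  claw=[0.025, 0.025, 0.025, 0.025, 0.025, 0.025, 0.025, 0.025],
  xyz=[
    [-0.0153, 0.0015, 0.0112],
    [-0.0141, 0, 0.0127],
    [-0.0128, 0, 0.014],
    [-0.0113, 0, 0.0152],
    [-0.0098, 0, 0.0163],
    [-0.0081, 0, 0.0172],
    [0, 0, 0],
    [0, 0, 0],
  ],
  twist=[
    [0, 0, 0],
    [0, 0, 0],
    [0, 0, 0],
    [0, 0, 0],
    [0, 0, 0],
    [0, 0, 0],
    [0, 0, 0],
    [0, 0, 0],
  ],
)

```text
clock: 19.6
position: [0.4472, -0.2101, 0.1621]
tool_rot: [3.141, 0.002, -0.466]
force: [-7.8, -0.9, -1.0]
grip_width: 0.0302
finger_force: 28.8
```

apply_moves(
  claw=[0.025, 0.025, 0.025, 0.025, 0.025, 0.025],
  xyz=[
    [-0.0073, 0, 0.0179],
    [-0.0045, 0, 0.0185],
    [-0.0021, 0, 0.0131],
    [-0.001, 0, 0.0113],
    [0, 0, 0],
    [0, 0, 0],
  ],
  twist=[
    [0, 0, 0],
    [0, 0, 0],
    [0, 0, 0],
    [0, 0, 0],
    [0, 0, 0],
    [0, 0, 0],
  ],
)

```text
clock: 20.2
position: [0.435, -0.2039, 0.1012]
tool_rot: [3.141, -0.0, -0.466]
force: [-0.2, -5.8, -4.9]
grip_width: 0.0304
finger_force: 29.0
```

Run:
```python
from h import *
s=bot.observe(); print(s['position'],s['force'],s['grip_width'],s['finger_force'])
f=snap('scene','s2.png'); g=f['img'][230:350,280:440]; cv2.imwrite('pics/s2c.png',cv2.resize(g[:,:,::-1],None,fx=4.5,fy=4.5,interpolation=cv2.INTER_CUBIC))
```

```text
[ 0.43496662 -0.20394131  0.10120472] [-0.16871679 -5.77562584 -4.8799975 ] 0.030429154485296483 28.976321518421173
```

View pics/s2c.png

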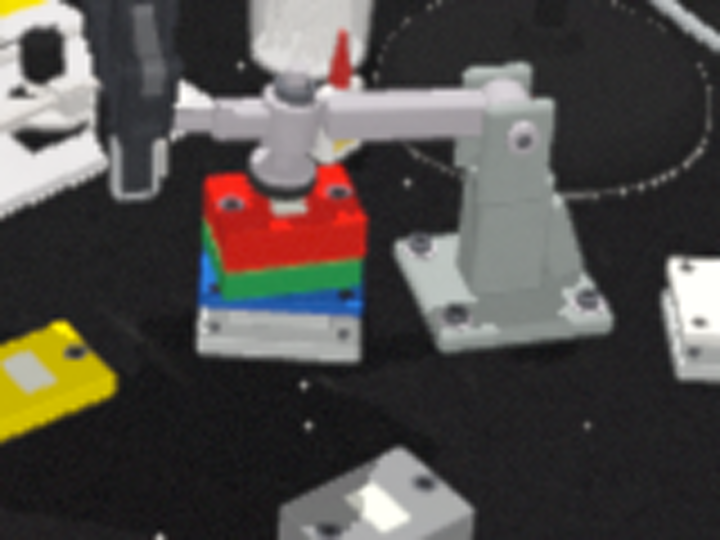

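The arm is nearly level and the foot is about centred on the red packer at (285,190). Easing down the last bit.

apply_moves(
  claw=[0.025, 0.025, 0.025, 0.025, 0.025, 0.025],
  xyz=[
    [0, 0, 0.003],
    [0, 0, 0.002],
    [0, 0, 0.002],
    [0, 0, 0.002],
    [0, 0, 0],
    [0, 0, 0],
  ],
  twist=[
    [0, 0, 0],
    [0, 0, 0],
    [0, 0, 0],
    [0, 0, 0],
    [0, 0, 0],
    [0, 0, 0],
  ],
)

```text
clock: 20.85
position: [0.4348, -0.2038, 0.0924]
tool_rot: [3.141, -0.0, -0.466]
force: [-2.9, -6.1, -3.3]
grip_width: 0.0303
finger_force: 29.1
```

apply_moves(
  claw=[0.025, 0.025, 0.025],
  xyz=[
    [0, 0, 0.0015],
    [0, 0, 0.001],
    [0, 0, 0],
  ],
  twist=[
    [0, 0, 0],
    [0, 0, 0],
    [0, 0, 0],
  ],
)

```text
clock: 21.15
position: [0.4347, -0.2038, 0.0899]
tool_rot: [3.141, -0.0, -0.467]
force: [-2.9, -5.3, -2.1]
grip_width: 0.0304
finger_force: 29.1
```

apply_moves(
  claw=[0.025, 0.025, 0.025],
  xyz=[
    [0, 0, 0.001],
    [0, 0, 0.001],
    [0, 0, 0],
  ],
  twist=[
    [0, 0, 0],
    [0, 0, 0],
    [0, 0, 0],
  ],
)

```text
clock: 21.45
position: [0.4349, -0.2039, 0.088]
tool_rot: [3.141, -0.001, -0.467]
force: [-2.1, -5.8, -1.5]
grip_width: 0.0306
finger_force: 29.2
```

apply_moves(
  claw=[0.025, 0.025, 0.025],
  xyz=[
    [0, 0, 0.001],
    [0, 0, 0.001],
    [0, 0, 0],
  ],
  twist=[
    [0, 0, 0],
    [0, 0, 0],
    [0, 0, 0],
  ],
)

```text
clock: 21.75
position: [0.4348, -0.2038, 0.086]
tool_rot: [3.141, -0.0, -0.467]
force: [-3.0, -4.5, -0.8]
grip_width: 0.0303
finger_force: 29.2
```

apply_moves(
  claw=[0.025, 0.025, 0.025],
  xyz=[
    [0, 0, 0.001],
    [0, 0, 0.001],
    [0, 0, 0],
  ],
  twist=[
    [0, 0, 0],
    [0, 0, 0],
    [0, 0, 0],
  ],
)

```text
clock: 22.05
position: [0.435, -0.2039, 0.0842]
tool_rot: [-3.141, -0.001, -0.467]
force: [-4.1, -3.7, 6.4]
grip_width: 0.0308
finger_force: 29.5
```

Run:
```python
from h import *
f=snap('scene','s3.png'); g=f['img'][230:300,290:410]; cv2.imwrite('pics/s3c.png',cv2.resize(g[:,:,::-1],None,fx=6.5,fy=6.5,interpolation=cv2.INTER_CUBIC))
h=np.array([.6076,-.2895,.114]); d=np.array([-.893,.4493,0])
for r in(0,.11,.16): print(r,((proj(f,h+d*r)-[290,230])*6.5).round())
# tilt per 0.05 rad at r=.16
print(((proj(f,h+d*.16+[0,0,.008])-[290,230])*6.5).round())
```

```text
0 [670. 157.]
0.11 [357. 189.]
0.16 [211. 204.]
[211. 184.]
```

View pics/s3c.png

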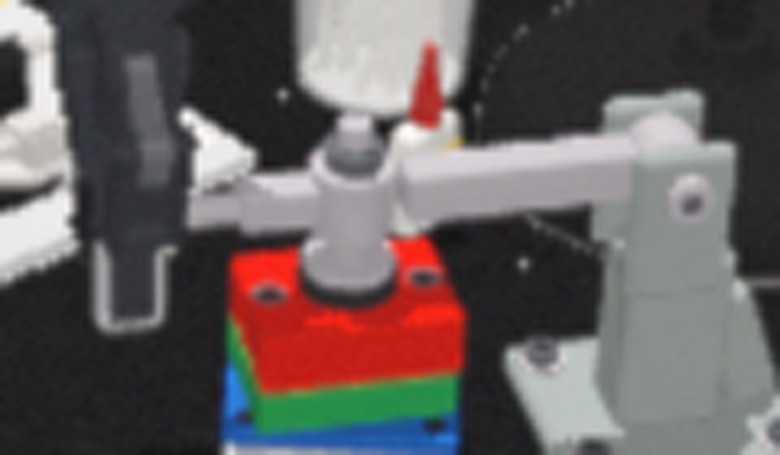

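The foot sits on red and the arm's centre line matches the predicted level line; the force has begun to rise. A bit more to seat it on its stop.

apply_moves(
  claw=[0.025, 0.025, 0.025],
  xyz=[
    [0, 0, 0.001],
    [0, 0, 0.0005],
    [0, 0, 0],
  ],
  twist=[
    [0, 0, 0],
    [0, 0, 0],
    [0, 0, 0],
  ],
)

```text
clock: 22.4
position: [0.4352, -0.204, 0.0834]
tool_rot: [-3.141, -0.002, -0.467]
force: [-8.4, -0.8, 28.9]
grip_width: 0.0304
finger_force: 30.6
```

apply_moves(
  claw=[0.025, 0.025, 0.025],
  xyz=[
    [0, 0, 0.001],
    [0, 0, 0.0005],
    [0, 0, 0],
  ],
  twist=[
    [0, 0, 0],
    [0, 0, 0],
    [0, 0, 0],
  ],
)

```text
clock: 22.7
position: [0.4358, -0.2043, 0.0819]
tool_rot: [-3.141, -0.003, -0.467]
force: [-2.4, -4.4, 21.0]
grip_width: 0.0301
finger_force: 30.7
```

apply_moves(
  claw=[0.05, 0.06, 0.06, 0.06, 0.06, 0.06, 0.06, 0.06, 0.06],
  xyz=[
    [0, 0, 0],
    [0, 0, 0],
    [0, 0, 0],
    [0, 0, -0.02],
    [0, 0, -0.04],
    [0, 0, -0.04],
    [0, 0, -0.04],
    [0, 0, -0.02],
    [0, 0, 0],
  ],
  twist=[
    [0, 0, 0],
    [0, 0, 0],
    [0, 0, 0],
    [0, 0, 0],
    [0, 0, 0],
    [0, 0, 0],
    [0, 0, 0],
    [0, 0, 0],
    [0, 0, 0],
  ],
)

```text
clock: 23.6
position: [0.4356, -0.2036, 0.2428]
tool_rot: [-3.14, -0.003, -0.466]
force: [-0.5, 0.8, -0.2]
grip_width: 0.0599
finger_force: 0.0
```

Run:
```python
from h import *
print(bot.observe()['force'])
f=snap('scene','s4.png'); g=f['img'][230:330,250:420]; cv2.imwrite('pics/s4c.png',cv2.resize(g[:,:,::-1],None,fx=4.5,fy=4.5,interpolation=cv2.INTER_CUBIC))
h=np.array([.6076,-.2895,.114]); d=np.array([-.893,.4493,0])
for r in(0,.11,.16,.19): print(r,((proj(f,h+d*r)-[250,230])*4.5).round())
print(((proj(f,h+d*.19+[0,0,.0095])-[250,230])*4.5).round())
```

```text
[-0.52246347  0.77211127 -0.19456137]
0 [644. 109.]
0.11 [427. 131.]
0.16 [326. 141.]
0.19 [264. 148.]
[264. 131.]
```

View pics/s4c.png

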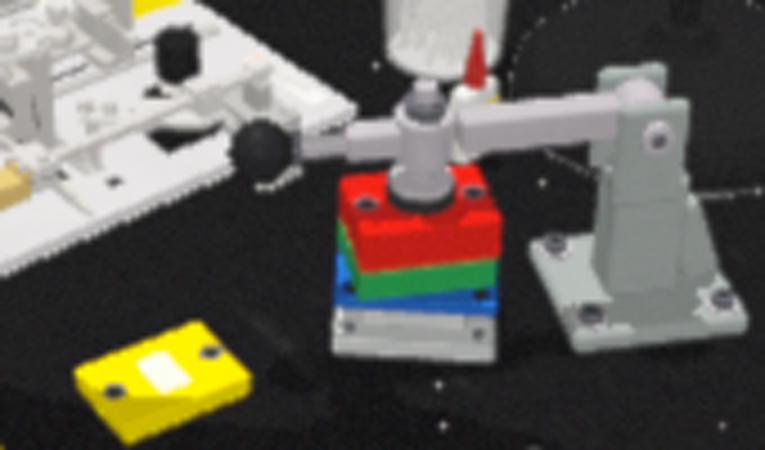

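The knob sits at (264,150), against a predicted (264,148) for level. The stack is square under the foot and the gripper is clear.

```bash
python3 -c "
from workcell import bot
print(bot.job_done())"
```

```text
the job is handed in; nothing more can be done
None
```

I handed the job in: the green (18 mm) and red (24 mm) packers are stacked on the blue mount (36 mm), making 78 mm. The last picture shows the press arm level with its foot on the stack and the gripper clear; the verdict was not reported back.

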